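# Refit the burner tubes of a gas grill

## Task

Refit the two cleaned burner tubes in the grill's burner tray: lay each tube upright on its feet in the guide that leads to its spigot (thick tube to thick spigot, slim tube to thin spigot), let go of it, and then push it from its closed end until its mouth is fully home over the spigot - never slide a tube onto its spigot while holding it in the grip. When both tubes are home, push the keeper all the way across behind their tails, and leave the other things on the worktop standing where they are.

Things in the scene. Friction and masses are not known exactly. Their poses are not given: they have to be found in the camera images.
- burner_tray: open steel burner tray of a table-top gas grill, fixed, 258 x 240 mm, with two alike guides side by side. Origin at the centre of its underside, on the worktop; x axis along the guides to the valve panel (face at x = +120 mm, 79 mm high; gas pipe and taps behind it to x = +160 mm, 98 mm high); y across the guides; z up. Side walls at y = +-119 mm, 25 mm high; tail end almost open
- bay_near (a point): on the floor of the guide at the tray's y = -50 mm, on its centre line, at the tray's x = 0; axes as the tray's. The guide is a straight trough along x from -125 to +60 mm, its floor 10 mm above the worktop, 45 mm wide inside, walls to 18 mm, lips flaring to 25 mm high and 64 mm apart, with a gap from x = -72 to -48 mm where the keeper passes
- bay_far (a point): the same point of the other, equal guide, at the tray's y = +50 mm
- large_valve: brass gas valve with the thicker spigot, fixed on the valve panel at the end of one of the two guides (either one). x axis as the tray's: the spigot points along its -x, level, straight over the centre line of its guide. Origin on the worktop, 50 mm below the spigot's root
- large_spigot_root (a point): root of the thick spigot, on its axis, where it meets the 46 mm wide round brass shoulder that stops a burner's mouth; 50 mm above the worktop. The spigot is 29 mm in diameter and 35 mm long, the last 11 mm tapering to 14 mm
- large_spigot_tip (a point): free end of the thick spigot, on its axis
- small_valve: brass gas valve with the thinner spigot, fixed at the end of the other guide; frame as the large valve's
- small_spigot_root (a point): root of the thin spigot, on its axis, at its 46 mm wide shoulder; 50 mm above the worktop. The spigot is 17 mm in diameter and 35 mm long, the last 11 mm tapering to 8 mm
- small_spigot_tip (a point): free end of the thin spigot, on its axis
- thick_burner: thicker burner: straight steel tube 160 mm long, 44 mm in diameter, 0.3 kg, on two feet 40 mm wide that slide in the guides. Origin under mid-length at the soles of the feet; x axis along the tube to its open mouth; z up (two rows of flame ports on top). Tube axis 40 mm above the soles. Feet from x = -70 to -30 and +20 to +50 mm. Bore of the mouth 35 mm wide, 45 mm deep; the tail end is closed, flat
- thick_burner_mouth (a point): centre of the open end of the thicker burner, on the tube's axis, x = +80 mm; axes as the burner's
- thick_burner_tail (a point): centre of the closed flat end of the thicker burner, on the tube's axis, x = -80 mm; axes as the burner's
- slim_burner: the slimmer burner tube: as the thicker one (160 mm long, axis 40 mm above the soles, same feet, same frame) but 30 mm in diameter, with a bore 21.6 mm wide and 45 mm deep, 0.24 kg
- slim_burner_mouth (a point): centre of the open end of the slimmer burner, on the tube's axis, x = +80 mm; axes as the burner's
- slim_burner_tail (a point): centre of the closed flat end of the slimmer burner, on the tube's axis, x = -80 mm; axes as the burner's
- keeper (a joint): travel of the sliding keeper, a strip across the tray with two upright tongues (26 mm wide, to 73 mm high) that pass through the guides' gaps at the tray's x = -59 to -63 mm. 0 is open, tongues beside the guides; 0.045 m is shut (a stop), a tongue 4 mm behind the tail of each burner that is home; a burner not home bars it. Moves along the tray's +y, stays where left, takes 3 N
- keeper_ear (a point): middle of the outer face of the keeper's thumb ear, a tab 30 mm wide (along the tray's x), 30 to 60 mm above the worktop, on the tray's -y side; moves with the keeper. Push it along the tray's +y to shut. Open, it stands at the tray's y = -110 mm. Axes as the tray's
- spray_bottle: blue-green spray bottle with a yellow head, 60 x 122 x 249 mm high, 0.4 kg, standing loose on the worktop; origin under its middle
- drink_can: orange drink can, 66 mm in diameter, 115 mm high, standing loose; origin under its middle
- fish_tin: flat oblong fish tin, 63 x 105 x 26 mm, lying loose; origin under its middle
- lemon: lemon, 78 x 55 x 56 mm, loose; origin under its middle
- onion: brown onion, 71 mm wide and 72 mm high, loose; origin under its middle
- scrub_brush: purple scrubbing brush with a bow handle, 62 x 160 x 92 mm high, its length along its y axis, loose; origin under its middle
- spice_jar: spice jar with a white lid, 43 mm in diameter, 100 mm high, standing loose; origin under its middle

How it is judged:
On the way:
1. both burner tubes are fully home on their own spigots, with the keeper still open (distance between thick_burner_mouth and large_spigot_root below 0.006 m and angle between the x axis of thick_burner and the x axis of large_valve, either way round below 0.07 rad and angle between each of thick_burner, slim_burner's own z axis and vertical below 0.12 rad and distance between slim_burner_mouth and small_spigot_root below 0.006 m and angle between the x axis of slim_burner and the x axis of small_valve, either way round below 0.07 rad and value of joint keeper below 0.02 m), for 0.2 s.
At the end, for the whole second after the job is handed in: the thick burner is home on the thick spigot and the slim burner on the thin one (mouth within 6 mm of the spigot's root, in line with it within 4 degrees, flame ports up within 7 degrees), both at rest, and the keeper is pushed shut (at least 41 of its 45 mm) (distance between thick_burner_mouth and large_spigot_root below 0.006 m and angle between the x axis of thick_burner and the x axis of large_valve, either way round below 0.07 rad and angle between each of thick_burner, slim_burner's own z axis and vertical below 0.12 rad and distance between slim_burner_mouth and small_spigot_root below 0.006 m and angle between the x axis of slim_burner and the x axis of small_valve, either way round below 0.07 rad and value of joint keeper above 0.041 m and linear speed of each of thick_burner, slim_burner below 0.01 m/s); the robot touches nothing.
It fails at once if a burner is slid onto its spigot while held by the body instead of being pushed from its tail ((distance between thick_burner_mouth and large_spigot_root below 0.029 m and contact force between the fingers and thick_burner above 1 N and x of the grasp point in the frame of thick_burner_tail above 0.022 m) or (distance between slim_burner_mouth and small_spigot_root below 0.029 m and contact force between the fingers and slim_burner above 1 N and x of the grasp point in the frame of slim_burner_tail above 0.022 m)).
It fails at once if another thing on the worktop is moved more than 40 mm or knocked over (distance of any of spray_bottle, drink_can, fish_tin, lemon, onion, scrub_brush, spice_jar from where it was at the start of the episode above 0.04 m or angle between any of spray_bottle, drink_can, fish_tin, scrub_brush, spice_jar's own z axis and vertical above 0.5 rad).
It also fails if it takes over 72 s, if anything falls off the work surface, if the arm or the gripper's body presses on something with over 40 N, if the wrist force passes 120 N, or if a joint passes its speed limit or range.

## Robot

A 7-joint arm with a two-finger parallel gripper is mounted at the origin on a cart in front of the work surface, level with it; the furniture and walls round the work are solid. World frame = base frame: x ahead of the robot, y to its left, z up, the work surface at z = 0. Lengths are in m, angles in rad, forces in N, time in s.
With the tool pointing down it reaches from about 0.425 to 0.925 m from the base axis. Payload 6.8 kg.
Tool frame: the origin (TCP) lies midway between the tips of the shut fingers; the grasp point (between the pads) lies 19 mm behind it; x points along the fingers, y is the direction in which the jaws open and shut, and the axes are right-handed (so a half turn about x gives the same grasp; the last joint's range is limited). The gripper opens to 85 mm and grips with 20 to 120 N. Pads are 22 mm wide; open, the fingers measure 114 mm over their backs; the gripper's body (76 mm by 85 mm) begins 54 mm behind the grasp point. The pads swing forward as they close: fully open they stand 13 mm farther back than shut.
Start: joints at [1.009, 0.477, 0.022, 1.555, -0.011, 1.109, -0.083], TCP at [0.296, -0.607, 0.231] pointing down, gripper open.
Joint ranges: [-2.96, 2.96], [-0.34, 2.1], [-1.41, 1.46], [0.24, 2.44], [-1.37, 4.51], [0.17, 1.92], [-2.96, 2.96]. Speed limits (rad/s): [2.39, 2.39, 3.14, 3.14, 3.14, 3.14, 3.14].

## Interface

Orientations are given as a rotation vector (axis times angle).
In Python, from bench import r, viewer, nets gives the robot as it stands.
- The arm moves only by the shell command python3 -m pendant 'ROWS' [FORCE]. ROWS is JSON, one flat list of numbers, 5 for each row, row after row: the finger opening in mm, from 0 to 85.4, then the shift along the tool's x, y, z in mm, then the turn about the tool's x in rad. A call has 1 to 20 rows; each row shifts and turns the commanded pose from where the row before left it, along the tool's axes as they then stand; what a row does not reach is not made up. A row lasts 1/8 s, in which the tool goes at most 62.5 mm and 10.7 degrees, less where a joint would pass 70% of its speed; a pose out of reach is approached as far as the arm can. A call with a gripper value outside its range is refused whole. The fingers move at their own pace and stop on an object; FORCE is the grip in N (left out, the last holds). Time passes only in rows, so rows that do not move let the fingers close. It gives the time, the measured TCP pose, the force and the opening at its end, in the units of the state.
- r.get_obs(): the state, without advancing time (a new reading comes with each control period).
- viewer.grab_frame(name): name is "scene" or "side" or "wrist"; returns (picture, depth): 384x512x3 uint8, red, green, blue; 384x512 float32, m along the optical axis (not along the pixel's ray), 0 where there is no reading.
- viewer.calibration(name): a dict with "mtx" (3x3 intrinsics, pixels), "distortion" ([k1, k2, p1, p2, k3] as OpenCV has them; the pictures are not rectified), "world_to_cam" (4x4, takes a point from world to camera coordinates). Camera axes: x right, y up, looking along -z (the intrinsics and any distortion apply to the point x, -y, -z); pixel columns grow to the right and rows downward; lengths in m; the calibration is good to about 2 mm. A picture is of the moment at which its call begins: read the wrist's pose just before it. calibration takes no time and is no camera call; for the wrist camera it gives the pose at the moment of the call.
- r.hand_in(): hands the job in, once; it reports no verdict.
Trained networks look in the newest picture that a camera, given by its name, has taken for a name from the list of things; names that differ only in an ending like _2 or _b are one class to them, and where a whole thing is asked for, a point or a joint stands for the part that bears it (a point fixed in the world has none). Each returns a list of dicts, best first, with "score" (0 to 1); they miss things now and then, are a little off and sometimes report something else, mostly with a low value. They report only what shows in the picture. A call takes as long as a camera call.
- nets.look_for(name, camera): "location" ([x, y, z] in m, in world coordinates, good to about 4 mm: the middle of the surface that is visible of it).
- nets.silhouettes(name, camera): "mask" (384x512 bool, what is visible of it).
The state is a dict: "clock": time; "joints": joint angles; "qvel": joint speeds; "tau": joint torques, N m; "tcp_pos": TCP position; "orientation": TCP orientation; "contact_force": force on the tool from outside, world axes, zero at the start; "moment": the same for the moment, N m; "grip_width": finger opening in m.
Only numpy, scipy, OpenCV 4.12 (cv2) and the standard library are available. Lean on these libraries where they do the work, as an engineer would, in place of code of your own. Each camera call takes 0.05 s, during which the arm holds its last target. There are 200 camera calls.

## Working session

There is one attempt and no reset: what is moved stays moved. The work goes in short steps, Python scripts to look and compute and a shell command to move; the robot and the scene stay as the last step left them, time stands still between calls to the robot, and variables do not carry over. Pictures are saved under pics/ and viewed, about 8 in all and at most 12, crops included, and the job is handed in when it is done.

```bash
ls; mkdir -p pics; cat > h.py <<'E'
import numpy as np, cv2
from scipy.spatial.transform import Rotation as R
from bench import r, viewer, nets
def cloud(name, depth):
    c=viewer.calibration(name); K=np.array(c["mtx"]); d=np.array(c["distortion"]); T=np.linalg.inv(np.array(c["world_to_cam"]))
    h,w=depth.shape; u,v=np.meshgrid(np.arange(w),np.arange(h))
    p=cv2.undistortPoints(np.stack([u,v],-1).reshape(-1,1,2).astype(np.float64),K,d).reshape(h,w,2)
    P=np.stack([p[...,0]*depth,-p[...,1]*depth,-depth,np.ones_like(depth)],-1)@T.T
    P=P[...,:3]; P[depth==0]=np.nan
    return P
E
cat > s1.py <<'E'
from h import *
o=r.get_obs(); print({k:np.round(v,3) for k,v in o.items()}); print(R.from_rotvec(o["orientation"]).as_matrix().round(3))
ims=[]
for n in ["scene","side"]:
    im,d=viewer.grab_frame(n); ims.append(im); np.savez("pics/"+n+"1.npz",im=im,d=d,P=cloud(n,d))
    for t in ["burner_tray","thick_burner","slim_burner","large_valve","small_valve","keeper_ear","spray_bottle","drink_can","fish_tin","lemon","onion","scrub_brush","spice_jar"]:
        print(n,t,[(np.round(q["location"],3).tolist(),round(q["score"],2)) for q in nets.look_for(t,n)[:2]])
cv2.imwrite("pics/a.png",cv2.cvtColor(ims[0],cv2.COLOR_RGB2BGR));cv2.imwrite("pics/b.png",cv2.cvtColor(ims[1],cv2.COLOR_RGB2BGR))
E
python3 s1.py
```

```text
pics
{'clock': np.float64(0.0), 'joints': array([ 1.009,  0.478,  0.022,  1.556, -0.012,  1.109, -0.083]), 'qvel': array([ 0.003, -0.003,  0.   , -0.   ,  0.   ,  0.   , -0.001]), 'tau': array([-1.0000e-03, -5.9646e+01,  1.6070e+00, -2.8120e+01,  1.2000e-02,
        9.0000e-03, -0.0000e+00]), 'tcp_pos': array([ 0.296, -0.606,  0.23 ]), 'orientation': array([ 1.97 ,  0.457, -1.971]), 'contact_force': array([-0.434,  0.251, -0.109]), 'moment': array([ 0.001,  0.008, -0.01 ]), 'grip_width': np.float64(0.085)}
[[-0.001  0.438 -0.899]
 [ 0.002 -0.899 -0.438]
 [-1.    -0.002  0.   ]]
scene burner_tray [([0.572, -0.08, 0.015], 0.79), ([0.761, -0.202, 0.059], 0.44)]
scene thick_burner [([0.461, -0.371, 0.05], 0.7)]
scene slim_burner [([0.426, 0.282, 0.048], 0.74)]
scene large_valve [([0.515, -0.173, 0.06], 0.55)]
scene small_valve [([0.618, -0.19, 0.056], 0.57)]
scene keeper_ear [([0.517, -0.001, 0.039], 0.53), ([0.376, 0.064, 0.023], 0.27)]
scene spray_bottle [([0.706, 0.227, 0.115], 0.95)]
scene drink_can [([0.58, 0.234, 0.08], 0.92)]
scene fish_tin [([0.376, 0.063, 0.022], 0.6)]
scene lem
[... 166 characters left out ...]
571, -0.078, 0.011], 0.54)]
scene spice_jar [([0.762, -0.205, 0.057], 0.67)]
side burner_tray [([0.508, -0.077, 0.01], 0.71)]
side thick_burner [([0.46, -0.437, 0.008], 0.51)]
side slim_burner [([0.428, 0.244, 0.05], 0.7)]
side large_valve []
side small_valve []
side keeper_ear [([0.506, -0.002, 0.031], 0.53)]
side spray_bottle [([0.729, 0.195, 0.18], 0.84), ([0.426, 0.245, 0.051], 0.64)]
side drink_can []
side fish_tin [([0.377, 0.049, 0.028], 0.77), ([0.516, -0.208, 0.07], 0.37)]
side lemon [([0.343, -0.202, 0.044], 0.8)]
side onion [([0.333, -0.312, 0.044], 0.62), ([0.504, -0.077, 0.011], 0.46)]
side scrub_brush [([0.697, -0.4, 0.048], 0.57)]
side spice_jar [([0.516, -0.206, 0.07], 0.37)]
```

View pics/a.png

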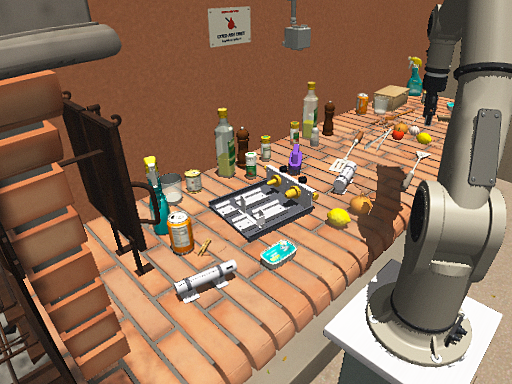

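View pics/b.png

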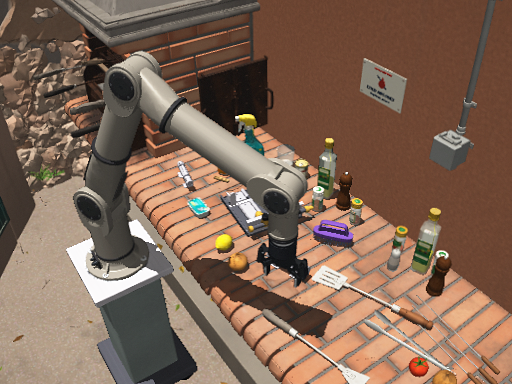

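Scene view: tray at about (260,207) with its valves to the upper right (~(290,188)). The slim tube is front-left at (205,280), and the thick tube is at (345,178) between the tray and the far tools. The side view agrees, but the arm hides the thick tube there. Next I'll fit poses from the depth data.

```bash
cat > s2.py <<'E'
from h import *
D=np.load("pics/scene1.npz"); im,P=D["im"],D["P"]
viewer.grab_frame("scene")
for t in ["thick_burner","slim_burner","large_valve","small_valve","keeper_ear","burner_tray","spice_jar"]:
    for q in nets.silhouettes(t,"scene")[:2]:
        m=q["mask"]; X=P[m]; X=X[np.isfinite(X).all(1)]
        c=np.median(X,0); X=X[np.linalg.norm(X-c,axis=1)<.25]
        U=X[:,:2]-X[:,:2].mean(0); w,V=np.linalg.eigh(U.T@U); a=V[:,1]; s=U@a
        print(t,round(q["score"],2),m.sum(),"med",c.round(3),"axis",a.round(3),"ext",np.percentile(s,[1,99]).round(3),"perp",np.percentile(U@V[:,0],[1,99]).round(3),"z",np.percentile(X[:,2],[1,50,99]).round(3), "mid",(X[:,:2].mean(0)+a*np.percentile(s,[1,99]).mean()).round(3))
def crop(y0,y1,x0,x1): return cv2.resize(im[y0:y1,x0:x1],(400,400),interpolation=cv2.INTER_CUBIC)
o=np.hstack([crop(155,245,200,320-30),crop(150,210,320,380)]); o2=np.hstack([crop(250,310,170,245),crop(155,215,255,315)])
cv2.imwrite("pics/c.png",cv2.cvtColor(cv2.resize(np.vstack([o,o2]),(600,600)),cv2.COLOR_RGB2BGR))
E
python3 s2.py
```

```text
thick_burner 0.58 415 med [ 0.46  -0.372  0.052] axis [-0.257  0.966] ext [-0.125  0.058] perp [-0.024  0.017] z [-0.002  0.052  0.063] mid [ 0.469 -0.42 ]
thick_burner 0.54 1122 med [0.425 0.28  0.045] axis [0.205 0.979] ext [-0.085  0.072] perp [-0.025  0.012] z [-0.002  0.045  0.057] mid [0.424 0.27 ]
slim_burner 0.63 1166 med [0.426 0.28  0.044] axis [0.184 0.983] ext [-0.089  0.072] perp [-0.071  0.015] z [-0.003  0.044  0.057] mid [0.426 0.267]
large_valve 0.71 187 med [ 0.516 -0.171  0.06 ] axis [0.152 0.988] ext [-0.045  0.035] perp [-0.025  0.015] z [0.014 0.06  0.095] mid [ 0.516 -0.176]
small_valve 0.61 136 med [ 0.617 -0.187  0.062] axis [0.171 0.985] ext [-0.036  0.039] perp [-0.022  0.016] z [0.033 0.062 0.096] mid [ 0.616 -0.192]
keeper_ear 0.69 229 med [ 0.512 -0.002  0.041] axis [-0.971  0.239] ext [-0.104  0.057] perp [-0.018  0.025] z [0.005 0.041 0.071] mid [ 0.568 -0.008]
burner_tray 0.63 4294 med [ 0.569 -0.086  0.011] axis [0.195 0.981] ext [-0.132  0.141] perp [-0.136  0.115] z [-0.002  0.011  0.079] mid [ 0.575 -0.08 ]
spice_jar 0.69 295 med [ 0.759 -0.2    0.058] axis [-0.733  0.68 ] ext [-0.035  0.012] perp [-0.021  0.021] z [0.002 0.058 0.101] mid [ 0.771 -0.211]
```

View pics/c.png

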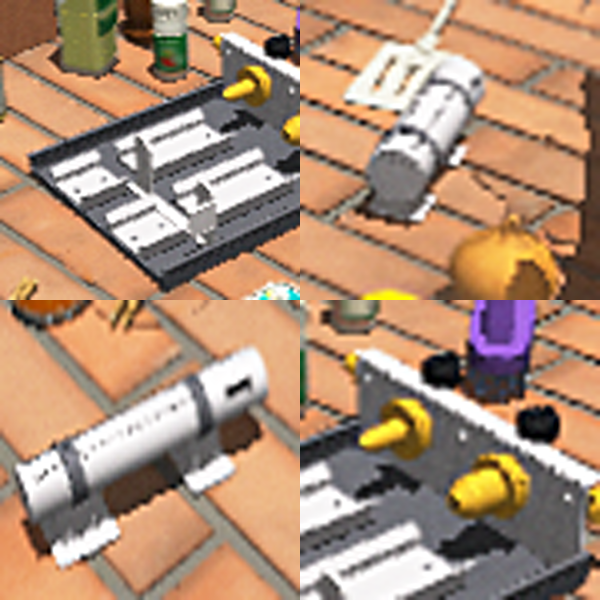

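Both tubes stand upright on their feet, with closed tails towards +y and mouths towards the valve side. The thick spigot is in the near bay and the thin one in the far bay. I'll move over the thick tube for a close look.

```bash
python3 -m pendant '[85,0,-17,-31,0, 85,0,-17,-31,0, 85,0,-17,-31,0, 85,0,-17,-31,0, 85,0,-17,-31,0, 85,0,-17,-31,0, 85,0,-17,-31,0, 85,0,-17,-31,0, 85,0,0,0,-0.16, 85,0,0,0,-0.16, 85,0,0,0,-0.16, 85,0,0,0,-0.16, 85,0,0,0,-0.16, 85,0,0,0,-0.15, 85,0,0,0,0]'
cat > w.py <<'E'
from h import *
import sys
n=sys.argv[1]
o=r.get_obs(); M=R.from_rotvec(o["orientation"]).as_matrix()
print("clk",o["clock"],"tcp",o["tcp_pos"].round(4),"j",o["joints"].round(2)); print(M.round(3))
c=viewer.calibration("wrist"); 
im,d=viewer.grab_frame("wrist"); P=cloud("wrist",d); np.savez("pics/"+n+".npz",im=im,d=d,P=P,c=c["world_to_cam"],K=c["mtx"],D=c["distortion"])
print("cam",np.linalg.inv(c["world_to_cam"])[:3].round(3).tolist())
cv2.imwrite("pics/"+n+".png",cv2.cvtColor(im,cv2.COLOR_RGB2BGR))
E
python3 w.py w1
cat > tube.py <<'E'
# fit a tube: silhouette in wrist picture + depth, points near the tube's crest height
from h import *
import sys
n,t,z0=sys.argv[1],sys.argv[2],float(sys.argv[3])
P=np.load("pics/"+n+".npz")["P"]; rad=.022 if t[0]=="t" else .015; ax=z0+.04
print([(q["location"],q["score"]) for q in nets.look_for(t,"wrist")[:2]])
for q in nets.silhouettes(t,"wrist")[:2]:
    X=P[q["mask"]]; X=X[np.isfinite(X).all(1)]; X=X[(X[:,2]>ax)&(X[:,2]<ax+rad+.008)]
    if len(X)<30: continue
    X=X[np.linalg.norm(X-np.median(X,0),axis=1)<.12]
    U=X[:,:2]-X[:,:2].mean(0); w,V=np.linalg.eigh(U.T@U); a=V[:,1]; a=-a if a[1]>0 else a; p=np.array([-a[1],a[0]])
    s=U@a; e=np.percentile(s,[.5,99.5]); l=U@p; b=np.percentile(l,[1,99])
    c=X[:,:2].mean(0)+a*e.mean()+p*b.mean()
    print(t,round(q["score"],2),len(X),"centre",c.round(4),"dir",a.round(4),"len",np.diff(e).round(3),"wid",np.diff(b).round(3),"ztop",np.percentile(X[:,2],98).round(4))
E
python3 tube.py w1 thick_burner 0
```

```text
clock: 3.68
tcp_pos: [0.4591, -0.3759, 0.2314]
orientation: [1.332, 1.125, -1.332]
contact_force: [0.0, 0.2, 0.0]
grip_width: 0.0849
clk 3.675 tcp [ 0.4591 -0.3759  0.2314] j [ 0.78  0.36 -0.25  1.74  0.1   1.05  0.33]
[[ 0.     0.986 -0.168]
 [ 0.    -0.168 -0.986]
 [-1.     0.    -0.   ]]
cam [[0.986, 0.16, 0.049, 0.472], [-0.167, 0.941, 0.294, -0.301], [0.0, -0.298, 0.955, 0.374]]
[([0.4754, -0.3982, 0.0602], 0.68)]
thick_burner 0.9 6363 centre [ 0.4759 -0.4087] dir [ 0.2844 -0.9587] len [0.157] wid [0.041] ztop 0.0626
```

View pics/w1.png

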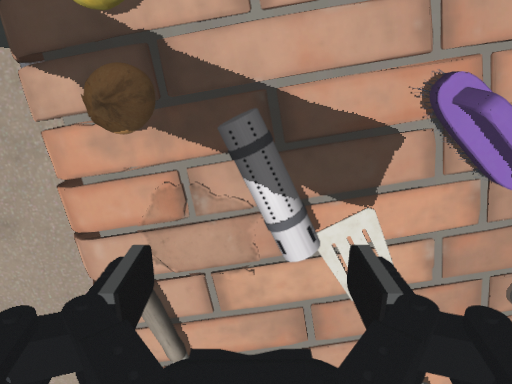

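Wrist view: thick tube from (245,125) at the tail to (300,245) at the mouth (air slots there). A spatula lies at (355,235), clear of the jaws if I grip just behind mid-length. Grasping now.

```bash
python3 -m pendant '[85,0,15.4,16,-0.152, 85,0,0,0,-0.152, 85,0,0,0,-0.153, 85,40,0,0,0, 85,50,0,0,0, 85,50,0,0,0, 85,40,0,0,0, 85,20,0,0,0, 85,13,0,0,0, 85,0,0,0,0, 30,0,0,0,0, 30,0,0,0,0, 30,0,0,0,0, 30,0,0,0,0, 30,0,0,0,0, 30,0,0,0,0]' 60
```

```text
clock: 5.82
tcp_pos: [0.4722, -0.3947, 0.0196]
orientation: [0.993, 1.331, -0.993]
contact_force: [-1.2, 1.1, 5.3]
grip_width: 0.0424
```

```bash
python3 -m pendant '[30,-25,0,0,0, 30,-45,0,0,0, 30,-50,0,0,0, 30,-50,0,0,0, 30,-50,0,0,0, 30,-50,21.5,-17.6,0, 30,0,21.5,-17.6,0, 30,0,21.5,-17.6,0, 30,0,21.5,-17.6,0, 30,0,21.5,-17.6,0.152, 30,0,0,0,0.152, 30,0,0,0,0.153, 30,0,0,0,0]'
python3 w.py w2; python3 tube.py w2 thick_burner 0.27
```

```text
clock: 7.45
tcp_pos: [0.549, -0.2787, 0.2878]
orientation: [1.33, 1.127, -1.331]
contact_force: [-1.0, -0.2, -2.8]
grip_width: 0.0424
clk 7.45 tcp [ 0.549  -0.2787  0.2878] j [ 0.6   0.35 -0.31  1.62  0.11  1.19  0.11]
[[-0.001  0.986 -0.165]
 [ 0.    -0.165 -0.986]
 [-1.    -0.001  0.   ]]
cam [[0.986, 0.156, 0.05, 0.562], [-0.164, 0.942, 0.294, -0.204], [-0.001, -0.298, 0.955, 0.43]]
[([0.5546, -0.2452, 0.3257], 0.71), ([0.5249, -0.1741, 0.0676], 0.68)]
thick_burner 0.75 26169 centre [ 0.5522 -0.2593] dir [-0.168  -0.9858] len [0.089] wid [0.04] ztop 0.3309
```

View pics/w2.png

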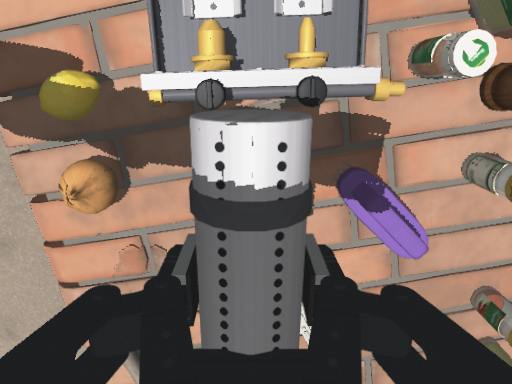

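Wrist view: the tube hangs straight in the grip. The thick spigot is at (212,40), the thin one at (307,40), and the panel edge runs along row 78. I'll fit the panel and spigots.

```bash
cat > tray.py <<'E'
from h import *
D=np.load("pics/w2.npz"); im,P=D["im"].astype(int),D["P"]
P2=P[:110]; I=im[:110]
# panel top: white-ish, z near .079
m=(abs(P2[...,2]-.079)<.006)&(I.min(-1)>150); X=P2[m]
U=X[:,:2]-X[:,:2].mean(0); w,V=np.linalg.eigh(U.T@U); y=V[:,1]; y=y if y[0]>0 else -y; x=np.array([y[1],-y[0]])
print("panel n",m.sum(),"z",np.median(X[:,2]).round(4),"y",y.round(4),"x",x.round(4),"yext",np.percentile(X[:,:2]@y,[1,99]).round(4),"xext",np.percentile(X[:,:2]@x,[2,98]).round(4))
gold=(I[...,0]>120)&(I[...,2]<90)&(I[...,0]-I[...,2]>90)&(P2[...,2]>.03)
for nm,c0 in (("large",(180,245)),("small",(280,335))):
    g=gold.copy(); g[:,:c0[0]]=0; g[:,c0[1]:]=0; g[75:]=0
    Q=P2[g]; a=Q[:,:2]@x; b=Q[:,:2]@y
    print(nm,g.sum(),"x",np.percentile(a,[1,99]).round(4))
    for lo in np.arange(a.min(),a.max(),.005):
        k=(a>=lo)&(a<lo+.005)
        if k.sum()>8: print("  x",round(lo,4),"ymid",np.percentile(b[k],[2,98]).mean().round(4),"w",np.ptp(np.percentile(b[k],[2,98])).round(4),"ztop",np.percentile(Q[k,2],97).round(4))
# scene camera: tray floor outline
S=np.load("pics/scene1.npz"); P=S["P"].reshape(-1,3); f=np.isfinite(P).all(1); P=P[f]
a=P[:,:2]@x; b=P[:,:2]@y
t=P[(P[:,2]>.072)&(P[:,2]<.083)&(abs(P[:,0]-.57)<.2)&(abs(P[:,1]+.2)<.06)]
U=t[:,:2]-t[:,:2].mean(0); w,V=np.linalg.eigh(U.T@U); print("scene panel dir",V[:,1].round(4),len(t),np.percentile(t[:,:2]@y,[2,98]).round(3),np.percentile(t[:,:2]@x,[2,98]).round(3))
E
python3 tray.py
```

```text
panel n 3688 z 0.0787 y [ 0.9911 -0.1329] x [-0.1329 -0.9911] yext [0.4764 0.7106] xext [0.1173 0.1332]
large 185 x [0.0693 0.1157]
  x 0.0684 ymid 0.5445 w 0.0129 ztop 0.0588
  x 0.0734 ymid 0.5432 w 0.0212 ztop 0.0618
  x 0.0784 ymid 0.5426 w 0.023 ztop 0.0618
  x 0.0834 ymid 0.5424 w 0.023 ztop 0.0627
  x 0.0884 ymid 0.5454 w 0.0183 ztop 0.0617
  x 0.0934 ymid 0.5533 w 0.0021 ztop 0.0613
  x 0.0984 ymid 0.542 w 0.0344 ztop 0.0696
  x 0.1034 ymid 0.5424 w 0.0369 ztop 0.0715
  x 0.1084 ymid 0.5437 w 0.0342 ztop 0.0649
  x 0.1134 ymid 0.5493 w 0.0065 ztop 0.0691
small 141 x [0.0714 0.1156]
  x 0.0786 ymid 0.6425 w 0.0133 ztop 0.0567
  x 0.0836 ymid 0.6425 w 0.0134 ztop 0.0571
  x 0.0886 ymid 0.6426 w 0.0136 ztop 0.0568
  x 0.0986 ymid 0.6414 w 0.0367 ztop 0.0673
  x 0.1036 ymid 0.6408 w 0.0358 ztop 0.0712
  x 0.1086 ymid 0.6427 w 0.0344 ztop 0.0655
  x 0.1136 ymid 0.6407 w 0.0241 ztop 0.0688
scene panel dir [-0.9958  0.0918] 276 [0.474 0.781] [0.094 0.137]
```

```bash
python3 -m pendant '[30,0,-9.3,-48,-0.0325, 30,0,-9.3,-48,0, 30,0,-9.3,-48,0, 30,0,-9.3,-48,0, 30,0,-9.3,-48,0, 30,40,0,0,0, 30,50,0,0,0, 30,50,0,0,0, 30,45,0,0,0, 30,32,0,0,0, 30,0,0,0,0, 30,0,0,0,0]'
python3 w.py w3; python3 tube.py w3 thick_burner 0.051
```

```text
clock: 9.1
tcp_pos: [0.5383, -0.0349, 0.0726]
orientation: [1.308, 1.142, -1.306]
contact_force: [0.5, 0.6, -4.2]
grip_width: 0.0426
clk 9.1 tcp [ 0.5383 -0.0349  0.0726] j [ 0.25  0.49 -0.38  1.99  0.28  0.71 -0.43]
[[ 0.002  0.991 -0.134]
 [ 0.    -0.134 -0.991]
 [-1.     0.002 -0.   ]]
cam [[0.991, 0.127, 0.038, 0.548], [-0.133, 0.946, 0.295, 0.04], [0.002, -0.298, 0.955, 0.215]]
[([0.5416, -0.0022, 0.1134], 0.95)]
thick_burner 0.76 26351 centre [ 0.541  -0.0153] dir [-0.1397 -0.9902] len [0.089] wid [0.04] ztop 0.1161
```

View pics/w3.png

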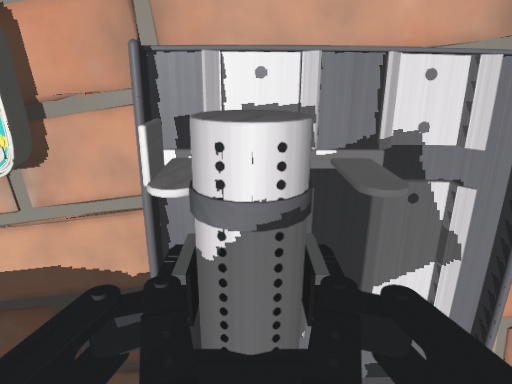

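Wrist view: the near guide's tail section shows at columns 205–318 around row 80, and the far guide's at 385–490. The tube is between the two tongues, at (172,175) and (365,175). Lateral position is off by a few mm because of my turn-then-shift order, so I'll check against the guide walls.

```bash
cat > g.py <<'E'
from h import *
P=np.load("pics/w3.npz")["P"][:150]; x=np.array([-.1329,-.9911]); y=np.array([.9911,-.1329])
Q=P[np.isfinite(P).all(-1)]; a=Q[:,:2]@x+.003; b=Q[:,:2]@y-.5925
for lo in (-.12,-.11,-.10,-.09,-.08):
    k=(a>lo)&(a<lo+.008)
    # lips: z>.02
    h=np.sort(b[k&(Q[:,2]>.0205)&(Q[:,2]<.03)]); f=b[k&(abs(Q[:,2]-.01)<.002)]
    hist,e=np.histogram(h,np.arange(-.13,.13,.004)); print(lo,"lips",[(round(e[i]+.002,3),int(n)) for i,n in enumerate(hist) if n>15])
t=Q[(Q[:,2]>.02)&(Q[:,2]<.03)]; aa=t[:,:2]@x+.003; print("tail edge wall x",np.percentile(aa,[.5,2]).round(4))
tg=Q[(Q[:,2]>.068)&(Q[:,2]<.078)&(a>-.09)&(a<-.04)]; print("tongue tops a",np.percentile(tg[:,:2]@x+.003,[2,50,98]).round(4)); bb=tg[:,:2]@y-.5925
for s in (bb<-.04,bb>-.04): 
    if s.any(): print(np.percentile(bb[s],[2,98]).round(4))
E
python3 g.py
```

```text
-0.12 lips [(np.float64(-0.12), 24), (np.float64(-0.116), 130), (np.float64(-0.112), 29), (np.float64(-0.08), 58), (np.float64(-0.076), 121), (np.float64(-0.072), 43), (np.float64(-0.024), 57), (np.float64(-0.02), 139), (np.float64(-0.016), 40), (np.float64(0.02), 73), (np.float64(0.024), 65), (np.float64(0.028), 18), (np.float64(0.076), 73), (np.float64(0.08), 163), (np.float64(0.084), 26)]
-0.11 lips [(np.float64(-0.12), 18), (np.float64(-0.116), 122), (np.float64(-0.112), 26), (np.float64(-0.08), 50), (np.float64(-0.076), 127), (np.float64(-0.072), 43), (np.float64(-0.024), 58), (np.float64(-0.02), 131), (np.float64(-0.016), 41), (np.float64(0.02), 75), (np.float64(0.024), 65), (np.float64(0.028), 27), (np.float64(0.076), 60), (np.float64(0.08), 156), (np.float64(0.084), 20)]
-0.1 lips [(np.float64(-0.12), 20), (np.float64(-0.116), 119), (np.float64(-0.08), 41), (np.float64(-0.076), 98), (np.float64(-0.072), 35), (np.float64(-0.024), 60), (np.float64(-0.02), 120), (np.float64(-0.016), 36), (np.float64(0.02), 80), (np.float64(0.024), 57), (np.float64(0.028), 17), (np.float64(0.076)
[... 797 characters left out ...]
                                             ~~~~~~~~~~~~~^^^^^^^^^^^^^^^^^^^^^^^^^^^
    return _quantile_unchecked(
        a, q, axis, out, overwrite_input, method, keepdims, weights)
    return _ureduce(a,
                    func=_quantile_ureduce_func,
    ...<5 lines>...
                    overwrite_input=overwrite_input,
                    method=method)
    r = func(a, **kwargs)
    result = _quantile(arr,
                       quantiles=q,
    ...<2 lines>...
                       out=out,
                       weights=wgt)
    slices_having_nans = np.isnan(arr[-1, ...])
                                  ~~~^^^^^^^^^
IndexError: index -1 is out of bounds for axis 0 with size 0
```

```bash
python3 -m pendant '[30,0,5.2,0,0, 30,0,0,0,0, 30,15,0,0,0, 30,15,0,0,0, 30,6,0,0,0, 30,5,0,0,0, 30,0,0,0,0, 30,0,0,0,0]'
```

```text
clock: 10.25
tcp_pos: [0.5425, -0.0356, 0.0303]
orientation: [1.308, 1.143, -1.307]
contact_force: [-0.3, 0.5, -3.0]
grip_width: 0.0426
```

```bash
python3 -m pendant '[30,1,0,0,0, 30,0,0,0,0, 60,0,0,0,0, 60,0,0,0,0, 60,0,0,0,0, 60,-20,0,0,0, 60,-50,0,0,0, 60,-50,0,0,0, 60,-40,0,0,0, 40,0,0,-20,0, 20,0,0,-20,0, 0,0,0,-20,0, 0,0,0,-20,0, 0,0,0,0,0]'
python3 w.py w4; python3 tube.py w4 thick_burner 0.01
```

```text
clock: 12.0
tcp_pos: [0.5531, 0.0454, 0.1894]
orientation: [1.306, 1.145, -1.305]
contact_force: [-0.7, -0.2, -0.5]
grip_width: -0.0003
clk 12.0 tcp [0.5531 0.0454 0.1894] j [ 0.18  0.36 -0.46  1.86  0.2   0.96 -0.5 ]
[[ 0.     0.991 -0.131]
 [ 0.001 -0.131 -0.991]
 [-1.     0.    -0.001]]
cam [[0.991, 0.125, 0.038, 0.563], [-0.13, 0.947, 0.295, 0.121], [0.0, -0.297, 0.955, 0.332]]
[([0.5438, 0.0169, 0.0682], 0.82)]
thick_burner 0.95 2307 centre [ 0.5422 -0.0408] dir [-0.1354 -0.9908] len [0.137] wid [0.042] ztop 0.0723
```

View pics/w4.png

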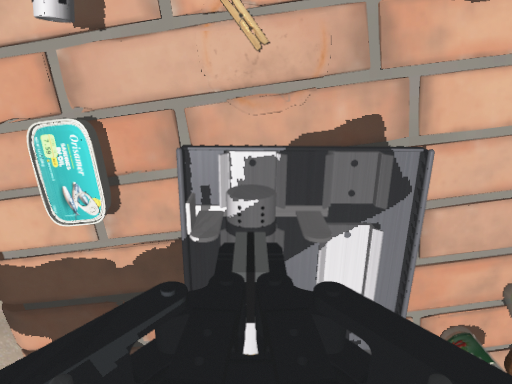

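The thick tube lies in the near guide with its tail at (250,195). Now I'll push it from the tail with the fingers shut.

```bash
python3 -m pendant '[0,0,1.5,-20,0, 0,40,0,0,0, 0,50,0,0,0, 0,40,0,0,0, 0,20,0,0,0, 0,0,0,0,0, 0,0,0,10,0, 0,0,0,10,0, 0,0,0,6,0, 0,0,0,6,0, 0,0,0,6,0, 0,0,0,6,0, 0,0,0,6,0, 0,0,0,6,0, 0,0,0,4,0, 0,0,0,0,0]'
```

```text
clock: 14.15
tcp_pos: [0.5488, 0.0027, 0.039]
orientation: [1.307, 1.142, -1.309]
contact_force: [-0.1, 0.5, -0.3]
grip_width: 0.0001
```

```bash
python3 -m pendant '[0,0,0,3,0, 0,0,0,2,0, 0,0,0,0,0]'; python3 -m pendant '[0,0,0,2,0, 0,0,0,0,0]'; python3 -m pendant '[0,0,0,2,0, 0,0,0,0,0]'; python3 -m pendant '[0,0,0,2,0, 0,0,0,0,0]'
```

```text
clock: 14.52
tcp_pos: [0.5483, -0.0017, 0.0391]
orientation: [1.307, 1.142, -1.309]
contact_force: [-0.1, -0.1, 0.7]
grip_width: 0.0002
clock: 14.78
tcp_pos: [0.5482, -0.0033, 0.0393]
orientation: [1.307, 1.142, -1.308]
contact_force: [-0.1, 0.2, -0.7]
grip_width: -0.0002
clock: 15.02
tcp_pos: [0.5483, -0.0033, 0.0394]
orientation: [1.309, 1.144, -1.305]
contact_force: [0.1, 6.3, -1.4]
grip_width: -0.0003
clock: 15.28
tcp_pos: [0.5484, -0.0034, 0.0395]
orientation: [1.309, 1.146, -1.303]
contact_force: [1.1, 8.7, -3.0]
grip_width: -0.0003
```

```bash
python3 -m pendant '[0,0,0,3,0, 0,0,0,3,0, 0,0,0,0,0]'; python3 -m pendant '[0,0,0,-15,0, 0,0,0,-30,0, 0,-50,0,0,0, 0,-50,0,0,0, 0,-50,0,-40,0, 0,0,0,0,0]'
python3 w.py w5; python3 tube.py w5 thick_burner 0.01
cat > chk.py <<'E'
from h import *
import sys
P=np.load("pics/%s.npz"%sys.argv[1])["P"]; x=np.array([-.1329,-.9911]); y=np.array([.9911,-.1329])
Q=P[np.isfinite(P).all(-1)]; a=Q[:,:2]@x+.003; b=Q[:,:2]@y-.5935
for nm,c,zz in (("near",-.05,(.045,.076)),("far",.05,(.045,.069))):
    k=(abs(b-c)<.018)&(Q[:,2]>zz[0])&(Q[:,2]<zz[1])&(a<.0)&(a>-.15)
    if k.sum()>20: print(nm,k.sum(),"tail x",np.percentile(a[k],[1,3,10]).round(4))
    h=(abs(b-c)<.06)&(Q[:,2]>.018)&(Q[:,2]<.03)&(a<-.09)
print("tray tail edge",np.percentile(a[(Q[:,2]>.005)&(Q[:,2]<.03)&(abs(b)<.1)],[.5,1,2]).round(4))
E
python3 chk.py w5; python3 chk.py w4
```

```text
clock: 15.65
tcp_pos: [0.5488, -0.0034, 0.0402]
orientation: [1.313, 1.151, -1.294]
contact_force: [1.1, 23.0, -2.0]
grip_width: -0.0
clock: 16.4
tcp_pos: [0.561, 0.074, 0.1927]
orientation: [1.311, 1.14, -1.297]
contact_force: [0.7, -0.6, 0.3]
grip_width: -0.0001
clk 16.4 tcp [0.561  0.074  0.1927] j [ 0.15  0.38 -0.49  1.84  0.21  0.97 -0.56]
[[ 0.009  0.991 -0.131]
 [ 0.002 -0.131 -0.991]
 [-1.     0.008 -0.003]]
cam [[0.992, 0.126, 0.03, 0.569], [-0.13, 0.947, 0.294, 0.149], [0.008, -0.295, 0.955, 0.335]]
[]
tray tail edge [-0.2823 -0.2801 -0.2763]
near 1861 tail x [-0.0972 -0.0971 -0.0968]
tray tail edge [-0.2534 -0.2506 -0.2452]
```

```bash
python3 -m pendant '[0,-40,-10,-10,0, 20,0,-29,-33,0, 40,0,-29,-33,0, 85,0,-29,-33,0, 85,0,-29,-33,0, 85,0,-29,-35,0, 85,0,0,0,0, 85,0,0,0,0]'
python3 w.py w6; python3 tube.py w6 slim_burner 0
```

```text
clock: 17.55
tcp_pos: [0.4286, 0.2646, 0.2268]
orientation: [1.306, 1.141, -1.311]
contact_force: [0.3, 0.3, 0.9]
grip_width: 0.085
clk 17.55 tcp [0.4286 0.2646 0.2268] j [-0.15  0.26 -0.62  1.93  0.18  1.01 -0.98]
[[-0.002  0.991 -0.136]
 [-0.002 -0.136 -0.991]
 [-1.    -0.002  0.002]]
cam [[0.991, 0.128, 0.042, 0.439], [-0.135, 0.945, 0.297, 0.34], [-0.001, -0.3, 0.954, 0.369]]
[([0.4332, 0.2771, 0.0534], 0.56)]
slim_burner 0.84 4852 centre [0.432  0.2675] dir [-0.2228 -0.9749] len [0.157] wid [0.029] ztop 0.0561
```

View pics/w6.png

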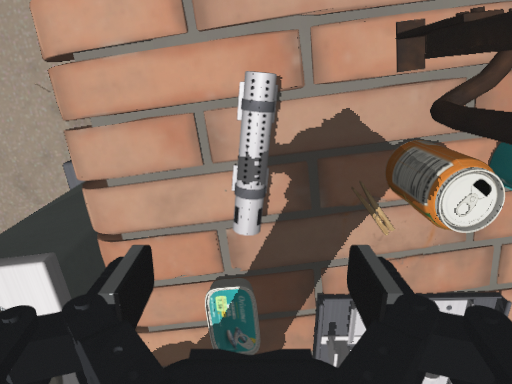

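Wrist view: slim tube from (262,75) at the tail to (247,232) at the mouth (air slots there). The feet show only on its left edge, so I'll check for roll numerically.

```bash
cat > roll.py <<'E'
from h import *
P=np.load("pics/w6.npz")["P"]; im=np.load("pics/w6.npz")["im"]; c=np.array([.432,.2675]); d=np.array([-.2228,-.9749]); p=np.array([-d[1],d[0]])
Q=P.reshape(-1,3); I=im.reshape(-1,3); s=(Q[:,:2]-c)@d; l=(Q[:,:2]-c)@p
for lo,hi in ((-.07,-.03),(-.02,.01),(.022,.048),(.055,.075)):
    k=(s>lo)&(s<hi)
    print((lo,hi),[(round(x*1000),round(float(np.median(Q[k&(abs(l-x)<.001),2]))*1000,1),I[k&(abs(l-x)<.001)].mean().round()) for x in np.arange(-.03,.031,.003) if (k&(abs(l-x)<.001)).any()])
E
python3 roll.py
```

```text
(-0.07, -0.03) [(-30, -1.2, np.float64(136.0)), (-27, -1.2, np.float64(137.0)), (-24, -1.3, np.float64(136.0)), (-21, -1.0, np.float64(154.0)), (-18, 4.1, np.float64(232.0)), (-15, 43.6, np.float64(139.0)), (-12, 48.9, np.float64(150.0)), (-9, 51.9, np.float64(161.0)), (-6, 54.0, np.float64(154.0)), (-3, 54.5, np.float64(201.0)), (0, 55.3, np.float64(198.0)), (3, 54.6, np.float64(186.0)), (6, 54.2, np.float64(126.0)), (9, 51.9, np.float64(142.0)), (12, 49.5, np.float64(111.0)), (15, 44.3, np.float64(76.0)), (18, 4.3, np.float64(89.0)), (21, -0.8, np.float64(61.0)), (24, -0.8, np.float64(103.0)), (27, -1.0, np.float64(136.0)), (30, -0.9, np.float64(135.0))]
(-0.02, 0.01) [(-30, 310.6, np.float64(40.0)), (-27, 311.5, np.float64(43.0)), (-24, 313.1, np.float64(49.0)), (-21, 308.0, np.float64(48.0)), (-18, 305.8, np.float64(45.0)), (-15, 305.5, np.float64(38.0)), (-12, 305.0, np.float64(48.0)), (-9, 305.3, np.float64(50.0)), (-6, 305.7, np.float64(45.0)), (-3, 305.8, np.float64(57.0)), (0, 305.6, np.float64(57.0)), (3, 305.4, np.float64(55.0)), (6, 305.0, np.float64(40.0)), (9, 305.1, np
[... 862 characters left out ...]
0)), (30, -1.5, np.float64(136.0))]
(0.055, 0.075) [(-30, -1.8, np.float64(157.0)), (-27, -1.3, np.float64(156.0)), (-24, -1.7, np.float64(157.0)), (-21, -1.4, np.float64(158.0)), (-18, -1.7, np.float64(156.0)), (-15, -0.9, np.float64(123.0)), (-12, 49.0, np.float64(69.0)), (-9, 51.7, np.float64(182.0)), (-6, 53.3, np.float64(206.0)), (-3, 54.1, np.float64(219.0)), (0, 54.9, np.float64(213.0)), (3, 54.2, np.float64(199.0)), (6, 53.6, np.float64(186.0)), (9, 51.6, np.float64(139.0)), (12, 48.9, np.float64(54.0)), (15, 43.7, np.float64(78.0)), (18, -1.8, np.float64(64.0)), (21, -1.8, np.float64(64.0)), (24, -1.9, np.float64(117.0)), (27, -1.8, np.float64(147.0)), (30, -1.6, np.float64(145.0))]
```

It stands upright and symmetric. Grasping the slim tube.

```bash
python3 -m pendant '[85,0,4.2,-18.3,0, 85,0,0,0,0.088, 85,40,0,0,0, 85,50,0,0,0, 85,50,0,0,0, 85,40,0,0,0, 85,20,0,0,0, 85,8,0,0,0, 85,0,0,0,0, 15,0,0,0,0, 15,0,0,0,0, 15,0,0,0,0, 15,0,0,0,0, 15,0,0,0,0, 15,0,0,0,0, 15,0,0,0,0]' 60
```

```text
clock: 19.7
tcp_pos: [0.4354, 0.2842, 0.0209]
orientation: [1.372, 1.095, -1.37]
contact_force: [-1.8, -1.2, 5.3]
grip_width: 0.0285
```

```bash
python3 -m pendant '[15,-20,0,0,0, 15,-50,0,0,0, 15,-50,0,0,0, 15,-50,0,0,0, 15,-50,0,0,0, 15,0,0,0,-0.0913, 15,0,0,50,0, 15,0,20,50,0, 15,0,30,50,0, 15,0,50,50,0, 15,0,50,50,0, 15,0,50,49.6,0, 15,0,49.4,0,0, 15,40,0,0,0, 15,50,0,0,0, 15,50,0,0,0, 15,20,0,0,0, 15,0,0,0,0, 15,0,0,0,0]'
python3 w.py w7; python3 tube.py w7 slim_burner 0.06
```

```text
clock: 22.08
tcp_pos: [0.6299, -0.0261, 0.0823]
orientation: [1.307, 1.142, -1.303]
contact_force: [-0.0, 0.0, -1.9]
grip_width: 0.0283
clk 22.075 tcp [ 0.6299 -0.0261  0.0823] j [ 0.22  0.6  -0.38  1.77  0.29  0.83 -0.43]
[[ 0.003  0.991 -0.131]
 [ 0.    -0.131 -0.991]
 [-1.     0.003 -0.001]]
cam [[0.991, 0.125, 0.035, 0.639], [-0.13, 0.946, 0.296, 0.049], [0.004, -0.298, 0.955, 0.225]]
[([0.6342, -0.0014, 0.117], 0.66)]
slim_burner 0.77 17181 centre [ 0.6319 -0.0102] dir [-0.1321 -0.9912] len [0.093] wid [0.028] ztop 0.1171
```

View pics/w7.png

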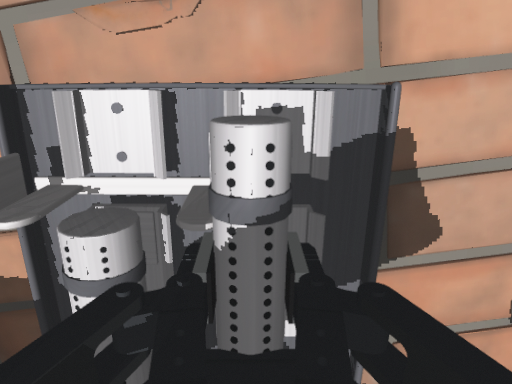

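Wrist view: the thick tube is seated at left with its tail at (98,225). The slim tube is held above the far guide (columns 232–330), but about 15 mm short laterally and 18 mm short lengthwise because rows were capped. I'll check the thick tail and correct.

```bash
python3 chk.py w7 | head -1; python3 -m pendant '[15,0,8,0,0, 15,0,7.4,0,0, 15,0,0,9,0, 15,0,0,9,0, 15,0,0,0,0, 15,0,0,0,0]'
```

```text
near 5210 tail x [-0.056  -0.0558 -0.0555]
clock: 22.98
tcp_pos: [0.641, -0.0462, 0.0801]
orientation: [1.306, 1.144, -1.305]
contact_force: [0.1, 0.1, -1.7]
grip_width: 0.0285
```

```bash
python3 -m pendant '[15,0,1.7,0,0, 15,20,0,0,0, 15,15,0,0,0, 15,8,0,0,0, 15,5,0,0,0, 15,1,0,0,0, 15,0,0,0,0]'
```

```text
clock: 23.85
tcp_pos: [0.643, -0.0464, 0.0313]
orientation: [1.305, 1.144, -1.305]
contact_force: [0.5, -0.6, -1.8]
grip_width: 0.028
```

```bash
python3 -m pendant '[15,0.5,0,0,0, 50,0,0,0,0, 50,0,0,0,0, 50,0,0,0,0, 50,-20,0,0,0, 50,-40,0,0,0, 50,-40,0,0,0, 50,-30,0,-30,0, 20,0,0,-50,0, 0,0,0,-50,0, 0,0,0,0,0, 0,0,0,0,0]'
python3 w.py w8; python3 tube.py w8 slim_burner 0.01; python3 chk.py w8
```

```text
clock: 25.35
tcp_pos: [0.66, 0.082, 0.1616]
orientation: [1.305, 1.143, -1.305]
contact_force: [-0.5, -0.4, 0.3]
grip_width: 0.0002
clk 25.35 tcp [0.66   0.082  0.1616] j [ 0.08  0.56 -0.42  1.62  0.26  1.01 -0.55]
[[ 0.001  0.991 -0.131]
 [-0.001 -0.131 -0.991]
 [-1.     0.001  0.001]]
cam [[0.992, 0.124, 0.038, 0.67], [-0.13, 0.946, 0.296, 0.157], [0.001, -0.299, 0.954, 0.304]]
[([0.6434, -0.0597, 0.0643], 0.91)]
slim_burner 0.77 376 centre [ 0.6417 -0.0582] dir [-0.1198 -0.9928] len [0.035] wid [0.012] ztop 0.0654
near 315 tail x [-0.0554 -0.0552 -0.0548]
far 383 tail x [-0.042  -0.041  -0.0379]
tray tail edge [-0.293  -0.2887 -0.2834]
```

View pics/w8.png

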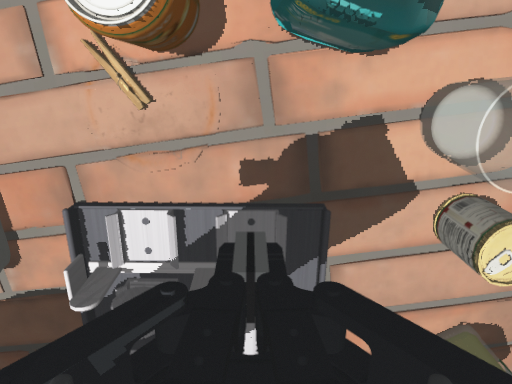

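Wrist view: the fingers hide the slim tube, and the tool is centred behind the far guide (columns 220–290). Lower behind the tail and push.

```bash
python3 -m pendant '[0,40,0,0,0, 0,40,0,0,0, 0,30,0,10,0, 0,13,0,10,0, 0,0,0,12,0, 0,0,0,10,0, 0,0,0,6,0, 0,0,0,6,0, 0,0,0,6,0, 0,0,0,6,0, 0,0,0,6,0, 0,0,0,6,0, 0,0,0,6,0, 0,0,0,6,0, 0,0,0,0,0]'; python3 -m pendant '[0,0,0,3,0, 0,0,0,0,0]';python3 -m pendant '[0,0,0,2,0, 0,0,0,0,0]'; python3 -m pendant '[0,0,0,2,0, 0,0,0,0,0]'
```

```text
clock: 27.38
tcp_pos: [0.6478, -0.0081, 0.0374]
orientation: [1.305, 1.143, -1.307]
contact_force: [-0.9, -0.4, -0.5]
grip_width: 0.0005
clock: 27.62
tcp_pos: [0.6475, -0.0101, 0.0374]
orientation: [1.305, 1.144, -1.306]
contact_force: [-0.1, 0.3, 0.2]
grip_width: -0.0005
clock: 27.88
tcp_pos: [0.6474, -0.0119, 0.0375]
orientation: [1.305, 1.144, -1.305]
contact_force: [-1.0, 0.3, 0.0]
grip_width: -0.0001
clock: 28.12
tcp_pos: [0.6471, -0.014, 0.0376]
orientation: [1.305, 1.144, -1.305]
contact_force: [1.3, 0.1, 0.3]
grip_width: -0.0002
```

```bash
python3 -m pendant '[0,0,0,2,0, 0,0,0,0,0]';python3 -m pendant '[0,0,0,2,0, 0,0,0,0,0]'; python3 -m pendant '[0,0,0,3,0, 0,0,0,2,0, 0,0,0,2,0, 0,0,0,0,0]'
```

```text
clock: 28.38
tcp_pos: [0.6469, -0.016, 0.0376]
orientation: [1.305, 1.144, -1.306]
contact_force: [-0.2, 0.4, 0.4]
grip_width: -0.0004
clock: 28.62
tcp_pos: [0.6468, -0.0168, 0.0377]
orientation: [1.306, 1.145, -1.304]
contact_force: [-0.1, 2.9, -2.0]
grip_width: 0.0001
clock: 29.12
tcp_pos: [0.6471, -0.0169, 0.0384]
orientation: [1.309, 1.151, -1.295]
contact_force: [1.5, 15.2, -1.3]
grip_width: -0.0004
```

```bash
python3 -m pendant '[0,0,0,-20,0, 0,0,0,-40,0, 0,-45,0,0,0, 0,-45,0,0,0, 0,-40,-30,0,0, 0,0,-40,0,0, 0,0,-40,0,0, 0,0,-40,20,0, 0,0,-39,20,0, 0,0,0,16,0, 0,0,0,0,0, 0,0,0,0,0]'
python3 w.py w9; python3 chk.py w9
cat > ear.py <<'E'
from h import *
x=np.array([-.1329,-.9911]); y=np.array([.9911,-.1329]); o=r.get_obs(); t=o["tcp_pos"]; M=R.from_rotvec(o["orientation"]).as_matrix()
print("tcp x,y tray",(t[:2]@x+.003).round(4),(t[:2]@y-.5935).round(4))
P=np.load("pics/w9.npz")["P"]; Q=P[np.isfinite(P).all(-1)]; a=Q[:,:2]@x+.003; b=Q[:,:2]@y-.5935
k=(b<-.09)&(b>-.13)&(Q[:,2]>.03)&(Q[:,2]<.085)&(a>-.12)&(a<0)
for lo in (.03,.045,.057,.066):
    h=k&(Q[:,2]>=lo)&(Q[:,2]<lo+.012)
    if h.sum()>10: print(lo,h.sum(),"x",np.percentile(a[h],[2,98]).round(4),"y",np.percentile(b[h],[2,50,98]).round(4))
E
python3 ear.py
```

```text
clock: 30.62
tcp_pos: [0.4595, 0.0046, 0.1678]
orientation: [1.306, 1.144, -1.305]
contact_force: [0.2, 0.4, -0.4]
grip_width: 0.0005
clk 30.625 tcp [0.4595 0.0046 0.1678] j [ 0.28  0.24 -0.49  2.09  0.15  0.84 -0.42]
[[ 0.001  0.991 -0.131]
 [ 0.    -0.131 -0.991]
 [-1.     0.001 -0.   ]]
cam [[0.991, 0.124, 0.038, 0.469], [-0.13, 0.946, 0.295, 0.08], [0.001, -0.298, 0.955, 0.31]]
near 3213 tail x [-0.0566 -0.0564 -0.0561]
far 2786 tail x [-0.0563 -0.0561 -0.0545]
tray tail edge [-0.1294 -0.1291 -0.1284]
tcp x,y tray -0.0628 -0.1387
0.03 101 x [-0.0903 -0.0636] y [-0.1074 -0.105  -0.0903]
0.045 139 x [-0.0905 -0.0637] y [-0.1075 -0.1052 -0.0907]
0.057 311 x [-0.0896 -0.0614] y [-0.1073 -0.1044 -0.091 ]
0.066 116 x [-0.0644 -0.0605] y [-0.1021 -0.0959 -0.0904]
```

View pics/w9.png

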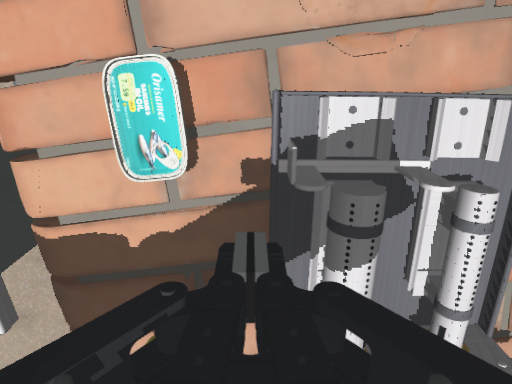

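Wrist view: both tubes are seated, with tails level at (356,190) and (475,190). The keeper ear is at (293,165), on the tail side of its tongue. I'll lower beside the ear and push across.

```bash
python3 -m pendant '[0,40,0,-13,0, 0,45,0,0,0, 0,43,0,0,0, 0,0,0,0,0, 0,0,8,0,0, 0,0,8,0,0, 0,0,8,0,0, 0,0,8,0,0, 0,0,7,0,0, 0,0,7,0,0, 0,0,7,0,0, 0,0,3,0,0, 0,0,0,0,0]'; python3 ear.py | head -1; python3 -m pendant '[0,0,2,0,0, 0,0,0,0,0]';python3 -m pendant '[0,0,2,0,0, 0,0,0,0,0]'; python3 ear.py | head -1
```

```text
clock: 32.3
tcp_pos: [0.5168, 0.0096, 0.0396]
orientation: [1.306, 1.144, -1.304]
contact_force: [0.0, -1.8, 0.2]
grip_width: -0.0001
tcp x,y tray -0.0752 -0.0826
clock: 32.55
tcp_pos: [0.518, 0.0094, 0.0396]
orientation: [1.305, 1.144, -1.305]
contact_force: [-1.2, -0.1, 0.3]
grip_width: -0.0003
clock: 32.8
tcp_pos: [0.5201, 0.0091, 0.0396]
orientation: [1.305, 1.144, -1.305]
contact_force: [-2.5, 0.3, 0.4]
grip_width: 0.0001
tcp x,y tray -0.0752 -0.0792
```

```bash
python3 -m pendant '[0,0,2,0,0, 0,0,0,0,0]';python3 -m pendant '[0,0,2,0,0, 0,0,0,0,0]';python3 -m pendant '[0,0,2,0,0, 0,0,2,0,0, 0,0,0,0,0]'; python3 ear.py | head -1
```

```text
clock: 33.05
tcp_pos: [0.5208, 0.009, 0.0394]
orientation: [1.304, 1.146, -1.307]
contact_force: [-5.9, -0.4, 4.3]
grip_width: -0.0
clock: 33.3
tcp_pos: [0.5209, 0.009, 0.0392]
orientation: [1.301, 1.148, -1.31]
contact_force: [-9.7, 1.7, 8.5]
grip_width: -0.0002
clock: 33.67
tcp_pos: [0.521, 0.0089, 0.0386]
orientation: [1.296, 1.153, -1.315]
contact_force: [-21.3, 3.5, 16.0]
grip_width: 0.0001
tcp x,y tray -0.0751 -0.0783
```

Hard stop at the shut position. Retreat and check.

```bash
python3 -m pendant '[0,0,-10,0,0, 0,0,-30,0,0, 0,0,-25,0,0, 0,-45,0,0,0, 0,-45,0,0,0, 0,-45,0,0,0, 0,0,0,0,0, 0,0,0,0,0]'
python3 w.py w10; python3 chk.py w10
python3 - <<'E'
from h import *
x=np.array([-.1329,-.9911]); y=np.array([.9911,-.1329])
P=np.load("pics/w10.npz")["P"]; Q=P[np.isfinite(P).all(-1)]; a=Q[:,:2]@x+.003; b=Q[:,:2]@y-.5935
k=(Q[:,2]>.035)&(Q[:,2]<.06)&(a>-.092)&(a<-.068)&(b<-.02)&(b>-.13); print("ear y",k.sum(),np.percentile(b[k],[2,50,98]).round(4))
viewer.grab_frame("scene")
for t in ["spray_bottle","drink_can","fish_tin","lemon","onion","scrub_brush","spice_jar"]: print(t,[(np.round(q["location"],3).tolist(),round(q["score"],2)) for q in nets.look_for(t,"scene")[:2]])
E
```

```text
clock: 34.67
tcp_pos: [0.4638, 0.0164, 0.1745]
orientation: [1.306, 1.143, -1.305]
contact_force: [0.3, -0.4, -0.3]
grip_width: 0.0003
clk 34.675 tcp [0.4638 0.0164 0.1745] j [ 0.28  0.24 -0.51  2.07  0.16  0.86 -0.45]
[[ 0.001  0.991 -0.131]
 [-0.    -0.131 -0.991]
 [-1.     0.001  0.   ]]
cam [[0.991, 0.125, 0.038, 0.473], [-0.13, 0.946, 0.296, 0.092], [0.001, -0.298, 0.954, 0.317]]
near 3501 tail x [-0.0882 -0.0818 -0.0638]
far 2770 tail x [-0.0636 -0.0634 -0.0624]
tray tail edge [-0.1291 -0.1288 -0.1281]
ear y 336 [-0.0665 -0.0659 -0.0627]
spray_bottle [([0.706, 0.227, 0.115], 0.9), ([0.552, -0.008, 0.041], 0.25)]
drink_can [([0.582, 0.235, 0.079], 0.57)]
fish_tin [([0.377, 0.065, 0.02], 0.69)]
lemon [([0.667, -0.351, 0.047], 0.65), ([0.338, -0.168, 0.04], 0.63)]
onion [([0.327, -0.276, 0.04], 0.9)]
scrub_brush [([0.671, -0.353, 0.052], 0.82)]
spice_jar [([0.764, -0.198, 0.046], 0.57)]
```

View pics/w10.png

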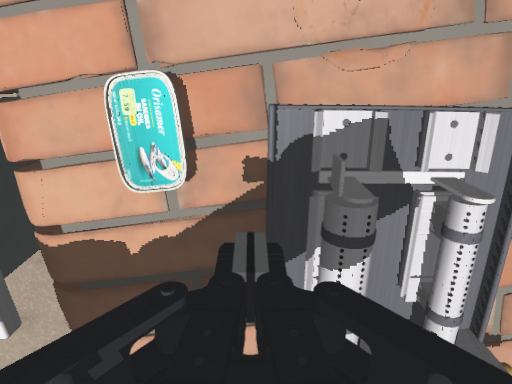

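Wrist view: both tongues stand behind the tails, at (350,190) and (463,190), and the tin is undisturbed. I'll measure the keeper's travel from the far tongue before and after.

```bash
python3 - <<'E'
from h import *
x=np.array([-.1329,-.9911]); y=np.array([.9911,-.1329])
for n,c in (("w9",(-.02,.03)),("w10",(.02,.08))):
    P=np.load(f"pics/{n}.npz")["P"]; Q=P[np.isfinite(P).all(-1)]; a=Q[:,:2]@x+.003; b=Q[:,:2]@y-.5935
    k=(Q[:,2]>.068)&(Q[:,2]<.077)&(a>-.067)&(a<-.057)
    for lo,hi in (c,(c[0]-.1,c[1]-.1)):
        s=k&(b>lo)&(b<hi)
        print(n,s.sum(),np.percentile(b[s],[1,50,99]).round(4) if s.sum()>5 else "")
E
```

```text
w9 137 [-0.0021  0.0059  0.0161]
w9 139 [-0.1007 -0.0928 -0.0836]
w10 112 [0.0403 0.0483 0.058 ]
w10 121 [-0.0601 -0.0518 -0.0424]
```

Depth puts the travel near 42 mm and the TCP reading says about 45 mm. The limit is 41 mm, so I'll press the ear once more to be sure it is on its stop.

```bash
python3 -m pendant '[0,45,0,0,0, 0,45,0,0,0, 0,40,0,0,0, 0,0,25,0,0, 0,0,20,0,0, 0,0,10,0,0, 0,0,0,0,0]'; python3 ear.py | head -1; python3 -m pendant '[0,0,3,0,0, 0,0,3,0,0, 0,0,0,0,0]';  python3 ear.py | head -1; python3 -m pendant '[0,0,3,0,0, 0,0,3,0,0, 0,0,3,0,0, 0,0,2,0,0, 0,0,0,0,0]'; python3 ear.py | head -1
```

```text
clock: 36.0
tcp_pos: [0.5183, 0.0094, 0.0445]
orientation: [1.306, 1.144, -1.305]
contact_force: [-0.6, 1.2, -0.7]
grip_width: -0.0001
tcp x,y tray -0.0752 -0.0811
clock: 36.38
tcp_pos: [0.521, 0.0089, 0.0442]
orientation: [1.301, 1.148, -1.309]
contact_force: [-7.5, 2.4, 5.8]
grip_width: 0.0
tcp x,y tray -0.075 -0.0784
clock: 37.0
tcp_pos: [0.5213, 0.0086, 0.0427]
orientation: [1.288, 1.16, -1.324]
contact_force: [-34.2, 5.8, 26.6]
grip_width: -0.0001
tcp x,y tray -0.0748 -0.078
```

It meets the same firm stop at 34 N, so the keeper is shut. I'll retreat, check the tails and far tongue once more, and hand in.

```bash
python3 -m pendant '[0,0,-20,0,0, 0,0,-30,0,0, 0,0,-25,0,0, 0,-45,0,0,0, 0,-45,0,0,0, 0,-45,0,0,0, 0,0,0,0,0, 0,0,0,0,0]'
python3 w.py w11
python3 - <<'E'
from h import *
x=np.array([-.1329,-.9911]); y=np.array([.9911,-.1329])
P=np.load("pics/w11.npz")["P"]; Q=P[np.isfinite(P).all(-1)]; a=Q[:,:2]@x+.003; b=Q[:,:2]@y-.5935
k=(Q[:,2]>.068)&(Q[:,2]<.077)&(a>-.067)&(a<-.057)&(b>.02); print("far tongue",np.percentile(b[k],[1,50,99]).round(4))
for c,z in ((-.05,.068),(.05,.061)):
    k=(abs(b-c)<.012)&(Q[:,2]>z-.008)&(Q[:,2]<z+.003)&(a>-.058)&(a<.05); print("tail",np.percentile(a[k],[1,3]).round(4))
r.hand_in()
E
```

```text
clock: 38.0
tcp_pos: [0.46, 0.0167, 0.1792]
orientation: [1.305, 1.144, -1.306]
contact_force: [-0.4, 0.1, -0.8]
grip_width: -0.0002
clk 38.0 tcp [0.46   0.0167 0.1792] j [ 0.3   0.23 -0.53  2.08  0.15  0.87 -0.45]
[[-0.     0.991 -0.131]
 [-0.001 -0.131 -0.991]
 [-1.    -0.     0.001]]
cam [[0.991, 0.124, 0.039, 0.47], [-0.13, 0.946, 0.296, 0.092], [-0.0, -0.299, 0.954, 0.322]]
far tongue [0.0404 0.048  0.0577]
tail [-0.0561 -0.0558]
tail [-0.0555 -0.0548]
the job is handed in; nothing more can be done
```

I refitted both burner tubes, pushed the keeper shut and handed the job in at about 38 s of the 72 s allowed; no verdict was given. Each tube was laid in its guide (thick in the near one, slim in the far one), released, and pushed home from its tail with the fingers shut. The keeper was still open at that point.

- **Tubes:** both pushes ended on a firm stop, at 23 N for the thick tube and 15 N for the slim one. The final depth check put both tails at about x = -0.0555 m in the tray frame, against -0.055 m nominal for home.
- **Keeper:** two pushes, up to 34 N, ended at the same firm stop, and the TCP position suggests about 45 mm of travel. The depth images suggest only about 42 mm. The two disagree by a few mm, but both are above the 41 mm limit.
- **Other things:** in a last scene-camera check, made before the second keeper push, all seven were found within about 12 mm of where they started. The robot ended clear of everything.

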